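Take the spent cartridge out of the office printer

ROBOT

A 6-joint arm with a two-finger parallel gripper is mounted at the origin on the work surface. World frame = base frame: x ahead of the robot, y to its left, z up, the work surface at z = 0. Lengths are in m, angles in rad, forces in N, time in s.
With the tool pointing down it reaches from about 0.25 to 0.775 m from the base axis. Payload 4 kg.
Tool frame: the origin (TCP) lies midway between the tips of the shut fingers; the grasp point (between the pads) lies 19 mm behind it; z points along the fingers, y is the direction in which the jaws open and shut (so a half turn about z gives the same grasp; the last joint's range is limited). The gripper opens to 94 mm and grips with 3 to 60 N. Pads are 16 mm wide; open, the fingers measure 119 mm over their backs; the gripper's body (75 mm by 177 mm) begins 78 mm behind the grasp point.
Start: joints at [-1.381, 0.087, 1.371, -0, 1.684, -0.103], TCP at [0.159, -0.527, 0.206] pointing down, gripper open.
Joint ranges: [-3.1, 3.1], [-0.76, 2.03], [0.27, 2.55], [-1.08, 4.22], [0.17, 2.65], [-2.57, 2.57]. Speed limits (rad/s): [2.79, 2.79, 3.14, 3.14, 3.14, 3.14].

INTERFACE

Orientations are given as [roll, pitch, yaw] about the fixed x, y, z axes, in that order (R = Rz(yaw) Ry(pitch) Rx(roll)).
In Python, from bench import robot gives the robot as it stands.
- The arm moves only by the tool carry_out, never from a script. Its argument "deltas" is text: rows parted by semicolons, each of 7 numbers parted by spaces: the shift along the tool's x, y, z in mm, then the turn, a rotation vector about the tool's x, y, z in rad, then the closure, from 0 (fully open) to 1 (shut). A call has exactly 8 rows; each row is the pose to reach, as a shift and turn from the pose commanded when the call began, along the tool's axes at that moment; what a row does not reach only later rows make up. A row lasts 1/12 s, in which the tool goes at most 41.7 mm and 7.16 degrees, less where a joint would pass 70% of its speed; a pose out of reach is approached as far as the arm can. A call with a gripper value outside its range is refused whole. The fingers move at their own pace and stop on an object; the grip force is fixed at half the most. Time passes only in rows, so rows that repeat a pose let the fingers close, or fill a call up. It gives the time, the measured TCP pose, the force and the opening at its end, in the units of the state.
- robot.get_obs(): the state, without advancing time (a new reading comes with each control period).
- robot.snapshot(name): name is "scene" or "top" or "wrist"; returns a dict with "pixels" (420x560x3 uint8, red, green, blue), "range_z" (420x560 float32, m along the optical axis (not along the pixel's ray), 0 where there is no reading), "camera_matrix" (3x3 intrinsics, pixels), "k1" (the pictures are not rectified: a ray, as slopes to the right and down, at radius r is drawn at 1 + k1 r^2 times it, then the intrinsics apply), "rvec" (rotation vector, rad) and "tvec" (3), from world to camera coordinates, as OpenCV has them. Camera axes: x right, y down, z forward; pixel columns grow to the right and rows downward; lengths in m; the calibration is good to about 2 mm. A picture is of the moment at which its call begins.
- robot.close_job(): hands the job in, once; it reports no verdict.
Trained networks look in a picture, given as the dict that the camera call returned (one of the last four; its "shot" number tells which), for a name from the list of things; names that differ only in an ending like _2 or _b are one class to them, and where a whole thing is asked for, a point or a joint stands for the part that bears it (a point fixed in the world has none). Each returns a list of dicts, best first, with "p" (0 to 1); they miss things now and then, are a little off and sometimes report something else, mostly with a low value. They report only what shows in the picture. A call takes as long as a camera call.
- robot.look_for(picture, thing): "at" ([x, y, z] in m, in the coordinates of the camera as it stood for that picture, good to about 4 mm: the middle of the surface that is visible of it).
- robot.place_of(picture, thing): "at" ([x, y, z] in m, in the coordinates of the camera as it stood for that picture, good to about 4 mm: a listed point, or the origin of a listed thing).
The state is a dict: "time": time; "joint_positions": joint angles; "qvel": joint speeds; "joint_torque": joint torques, N m; "tool_pos": TCP position; "ee_rot": TCP orientation; "wrist_force": force on the tool from outside, world axes, zero at the start; "wrist_torque": the same for the moment, N m; "width": finger opening in m.
Only numpy, scipy, OpenCV 4.12 (cv2) and the standard library are available. Lean on these libraries where they do the work, as an engineer would, in place of code of your own. Each camera call takes 0.05 s, during which the arm holds its last target.

TASK

The printer's cover is open. Turn the blue lock at the end of the cartridge counter-clockwise (seen from above) until it clicks past its detent and stays with its white tip at the green dot, then lift the cartridge straight out of its bay by its blue handle. Keep it level and set it down gently, upright and wholly on the pale yellow sheet of paper on the desk, without dropping it or disturbing anything else on the desk.

Things in the scene. Friction and masses are not known exactly. Their poses are not given: they have to be found in the camera images.
- printer: Compact desktop printer, fixed, 380 mm wide, 360 deep; light grey rim 155 mm above the desk, its open cover standing up to 500 mm high at the rear. Origin: centre of its underside; z up, -x its front, +x its rear. In the middle an open bay, floor 110 mm above the desk, holds the cartridge with 3 mm free around it; the grey deck around the bay is 150 mm above the desk.
- knob_grip (a point): Grip point of the blue turn-lock: on its vertical axis, 184 mm above the desk. Its wing is an upright bar 46 long, 14 thick, from 159 to 196 mm above the desk, on a D-shaped disc of 40 mm radius (153 to 159 mm) that holds the cartridge's tongue down until its flat (-x) edge faces the cartridge. x axis: along the wing to its white-tipped end; z up.
- knob_tip (a point): Point on the white-tipped end of the lock's wing, 22 mm from the axis; turns with the lock. From the start it must turn 2.1 to 2.5 rad counter-clockwise from above, more than one grasp can do. Turned part way and let go, it stays there (friction about 0.04 N m), except in the detent.
- open_mark (a point): Fixed point where knob_tip stands when the lock is fully open, at its rigid stop (knob_grip's x axis then points along the printer's -y); the green dot lies beyond it. From about 0.45 rad before the stop a spring detent resists with about 0.5 N m; past its top, 0.2 rad before the stop, it pulls the lock on to the stop. Let go earlier, it springs back.
- cartridge: Loose black drum and toner cartridge, 0.4 to 0.75 kg, lying in the printer's bay. Body 90 (x) by 235 (y) by 48 (z) mm, its underside 110 mm above the desk at the start; a tongue 36 wide, 18 long, 38 mm high at its -y end reaches under the lock. Origin: centre of the body's underside; y along its length, z up.
- cart_grip (a point): Middle of the cartridge's blue carrying handle, 76 mm above the cartridge's underside, close above its centre of mass: a bar 14 thick (x), 110 long (y), 20 mm high, 18 mm free below it, standing on two posts. Axes as the cartridge.
- cart_end (a point): Centre of the lower edge of the cartridge's +y end.
- cart_tongue (a point): Centre of the lower edge of the tip of the cartridge's tongue (-y end).
- sheet: Pale yellow A4 sheet of paper lying flat on the desk, fixed, 210 (x) by 297 mm (y), under 1 mm thick. Origin: its centre.
- brush: Bystander: flat cleaning brush, 180 mm long, beside the sheet. Leave alone.
- pen: Bystander: wooden pen, 130 mm long, at the end of the sheet. Leave alone.
- mug: Bystander: white mug, 80 mm wide, 95 high. Leave alone.
- stapler: Bystander: black stapler, 135 mm long. Leave alone.
- plate: Bystander: white plate with a bread roll, 190 mm wide. Leave alone.

How it is judged:
By the outcome, as a careful person would: the job done as asked, in the order asked, and still so for the second after the job is handed in, with the robot touching nothing.
It also fails if it takes over 64 s, if anything falls off the work surface, if the arm or the gripper's body presses on something with over 40 N, if the wrist force passes 120 N, or if a joint passes its speed limit or range.

## Working session

There is one attempt and no reset: what is moved stays moved. The work goes in short steps, Python scripts to look and compute and a tool call to move; the robot and the scene stay as the last step left them, time stands still between calls to the robot, and variables do not carry over. Pictures are saved under pics/ and viewed, and the job is handed in when it is done.

Besides the shell and the picture viewer there is one more tool, called after "Request:" by a JSON object that holds its "op" and its "data", one argument or row to a line. carry_out: Moves the arm, as the interface text tells. Its arguments: {"type":"object","properties":{"deltas":{"type":"string"}},"required":["deltas"]}

```bash
ls; mkdir -p pics; cat > h.py <<'E'
import numpy as np, cv2
from bench import robot
from scipy.spatial.transform import Rotation as R
def snap(n,fn=None):
    s=robot.snapshot(n)
    if fn: cv2.imwrite('pics/'+fn,cv2.cvtColor(s['pixels'],cv2.COLOR_RGB2BGR))
    return s
def w(s,p):
    M=R.from_rotvec(np.ravel(s['rvec'])).as_matrix()
    return M.T@(np.array(p)-np.ravel(s['tvec']))
def proj(s,P):
    M=R.from_rotvec(np.ravel(s['rvec'])).as_matrix()
    c=M@np.array(P)+np.ravel(s['tvec']); x=c[:2]/c[2]; x=x*(1+s['k1']*(x@x)); K=s['camera_matrix']
    return K[:2,:2]@x+K[:2,2]
def cloud(s):
    h,wd=s['range_z'].shape
    K=np.array(s['camera_matrix']); u,v=np.meshgrid(np.arange(wd),np.arange(h))
    q=np.stack([(u-K[0,2])/K[0,0],(v-K[1,2])/K[1,1]],-1); x=q.copy()
    for _ in range(8): x=q/(1+s['k1']*(x**2).sum(-1,keepdims=True))
    z=s['range_z']; c=np.dstack([x[...,0]*z,x[...,1]*z,z])
    M=R.from_rotvec(np.ravel(s['rvec'])).as_matrix()
    P=(c-np.ravel(s['tvec']))@M
    P[z==0]=np.nan
    return P
def st():
    o=robot.get_obs()
    for k in ['time','joint_positions','tool_pos','ee_rot','wrist_force','wrist_torque','width']: print(k,np.round(o[k],3))
E
cat > a.py <<'E'
from h import *
st()
for n in ['scene','top','wrist']:
    s=snap(n,n+'0.png'); print(n, 'shot',s.get('shot'))
    for t in ['printer','knob_grip','knob_tip','open_mark','cartridge','cart_grip','cart_end','cart_tongue','sheet','brush','pen','mug','stapler','plate']:
        r=robot.place_of(s,t)
        for d in r[:2]: 
            P=w(s,d['at']); print(t,round(d['p'],2),np.round(P,3),np.round(proj(s,P)))
E
python3 a.py
```

```text
pics
time 0.0
joint_positions [-1.381  0.088  1.372  0.     1.684 -0.103]
tool_pos [ 0.159 -0.526  0.204]
ee_rot [-3.139 -0.     0.293]
wrist_force [-0.501  1.136  0.719]
wrist_torque [ 0.011 -0.021  0.017]
width 0.094
scene shot 1
knob_grip 0.74 [0.616 0.145 0.183] [435. 159.]
knob_tip 0.73 [0.598 0.123 0.184] [423. 157.]
knob_tip 0.42 [ 0.347 -0.294 -0.001] [224. 216.]
open_mark 0.59 [0.637 0.145 0.181] [441. 164.]
cartridge 0.7 [0.449 0.122 0.109] [379. 158.]
cartridge 0.52 [0.596 0.125 0.183] [423. 157.]
cart_grip 0.98 [0.452 0.122 0.184] [383. 133.]
cart_grip 0.43 [0.449 0.122 0.106] [379. 159.]
sheet 0.63 [ 0.521 -0.304 -0.005] [249. 258.]
brush 0.77 [ 0.445 -0.449 -0.005] [179. 258.]
pen 0.69 [0.451 0.126 0.185] [384. 132.]
pen 0.53 [ 0.35  -0.293 -0.004] [224. 217.]
mug 0.9 [ 0.728 -0.278 -0.002] [304. 313.]
mug 0.7 [0.617 0.144 0.183] [435. 159.]
stapler 0.84 [ 0.623 -0.474  0.005] [194. 311.]
plate 0.83 [ 0.462 -0.605 -0.   ] [114. 284.]
top shot 2
knob_grip 0.94 [0.617 0.14  0.188] [116. 171.]
knob_tip 0.7 [0.606 0.125 0.184] [123. 176.]
open_mark 0.59 [0.64  0.14  0.183] [117. 161.]
cartridge 0.97 [0.453 0.122 0.108] [132. 247.]
cart_grip 0.86 [0.454 0.12  0.186] [123. 244.]
cart_end 0.58 [0.333 0.109 0.106] [136. 299.]
cart_tongue 0.73 [0.583 0.136 0.107] [128. 192.]
sheet 0.89 [ 0.52  -0.305 -0.   ] [310. 223.]
sheet 0.36 [0.584 0.137 0.108] [127. 191.]
brush 0.95 [ 0.443 -0.447 -0.004] [366. 252.]
pen 0.55 [ 0.349 -0.296 -0.002] [308. 290.]
mug 0.72 [ 0.733 -0.276 -0.003] [298. 142.]
stapler 0.94 [ 0.621 -0.474  0.   ] [374. 184.]
plate 0.81 [ 0.467 -0.606 -0.001] [427. 242.]
wrist shot 3
```

View pics/scene0.png

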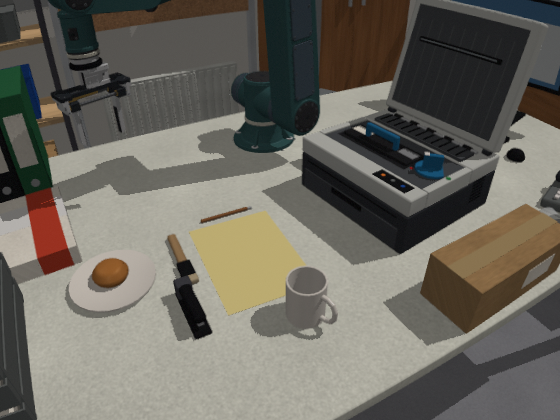

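View pics/top0.png

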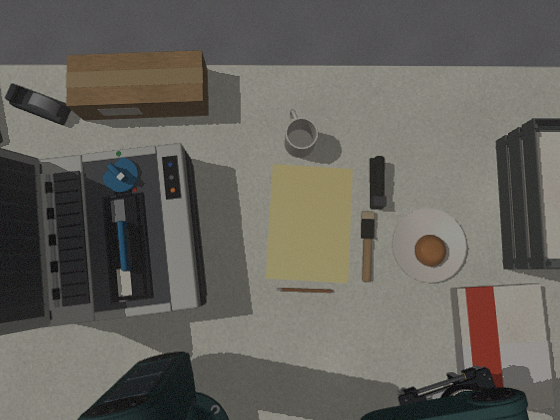

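```bash
cat > b.py <<'E'
from h import *
from scipy.spatial import cKDTree
s=snap('top'); P=cloud(s); px=s['pixels'].astype(int)
r,g,b=px[...,0],px[...,1],px[...,2]
blue=(b>r+50)&(b>g+25)
def rect(m,n):
    Q=P[m]; Q=Q[~np.isnan(Q).any(1)]
    if len(Q)<5: print(n,len(Q));return
    c,sz,a=cv2.minAreaRect(Q[:,:2].astype(np.float32)*1000)
    print(n,len(Q),'c',np.round(c),'size',np.round(sz),'ang',round(a,1),'z',np.round(np.percentile(Q[:,2],[5,50,95]),3))
x,y,z=P[...,0],P[...,1],P[...,2]
rect(blue&(x<.53)&(z>.175),'handle'); rect(blue&(x>.53)&(z>.185),'knobtop'); rect(blue&(x>.53)&(z<.175),'disc')
yel=(r>200)&(g>180)&(b<r-25)&(abs(z)<.01)
rect(yel&(y>-.45)&(y<-.15),'sheet')
rim=(z>.146)&(z<.165)&(y>-.1); rect(rim,'rim')
dk=(r<60)&(z>.15)&(z<.165)&(x<.6)&(y>0); rect(dk,'cartbody')
gr=(g>r+40)&(g>b+30); rect(gr,'green')
wh=(r>200)&(b>200)&(z>.18)&(x>.56)&(x<.68)&(y>0.08)&(y<.2); rect(wh,'white')
cv2.imwrite('pics/topz.png',cv2.resize(cv2.cvtColor(s['pixels'][120:330,30:240],cv2.COLOR_RGB2BGR),None,fx=2.8,fy=2.8,interpolation=cv2.INTER_CUBIC))
E
python3 b.py
```

```text
handle 31 c [452. 123.] size [100.   9.] ang 6.8 z [0.193 0.196 0.199]
knobtop 4
disc 26 c [632. 103.] size [ 65. 146.] ang 27.2 z [0.154 0.157 0.161]
sheet 0
rim 21830 c [375. 136.] size [615. 346.] ang 3.5 z [0.147 0.154 0.163]
cartbody 7152 c [404. 156.] size [393. 308.] ang 0.3 z [0.15  0.158 0.164]
green 10 c [665. 147.] size [9. 5.] ang 80.1 z [0.154 0.157 0.16 ]
white 0
```

View pics/topz.png

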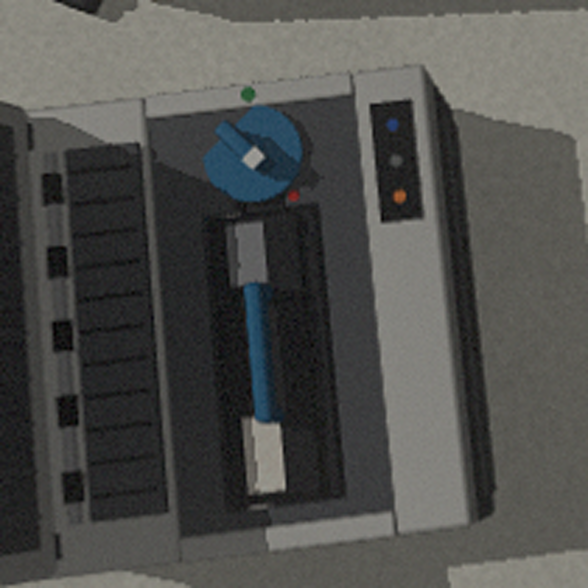

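View pics/wrist0.png

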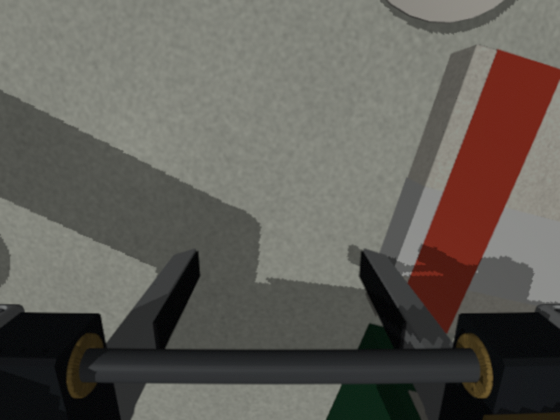

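```bash
cat > c.py <<'E'
from h import *
P=[]
for n in ['top','scene']:
    s=snap(n); q=cloud(s).reshape(-1,3); P.append(q[~np.isnan(q).any(1)])
    if n=='top':
        M=R.from_rotvec(np.ravel(s['rvec'])).as_matrix(); print('top cam',-M.T@np.ravel(s['tvec']))
P=np.vstack(P)
for x0 in [.35,.45,.55,.62,.7]:
    for z0 in [.2,.25,.3,.35,.4,.45,.5]:
        m=(abs(P[:,0]-x0)<.03)&(abs(P[:,2]-z0)<.012)&(P[:,1]>.1)&(P[:,1]<.5)
        if m.sum(): print(x0,z0,m.sum(),'ymin',np.round(np.percentile(P[m,1],[0,5,50]),3))
s=snap('wrist');o=robot.get_obs(); M=R.from_rotvec(np.ravel(s['rvec'])).as_matrix(); C=-M.T@np.ravel(s['tvec'])
T=R.from_euler('xyz',o['ee_rot']).as_matrix(); print('wrist cam in tool',T.T@(C-o['tool_pos']),'axis',T.T@M[2], 'tool y',T[:,1]); print(s['camera_matrix'])
E
python3 c.py
```

```text
top cam [ 0.3857904  -0.20042144  1.29014777]
0.35 0.2 326 ymin [0.276 0.281 0.287]
0.35 0.25 436 ymin [0.286 0.292 0.3  ]
0.35 0.3 464 ymin [0.301 0.305 0.313]
0.35 0.35 180 ymin [0.316 0.318 0.327]
0.35 0.4 188 ymin [0.321 0.328 0.34 ]
0.35 0.45 178 ymin [0.344 0.349 0.355]
0.35 0.5 1 ymin [0.379 0.379 0.379]
0.45 0.2 606 ymin [0.11  0.114 0.295]
0.45 0.25 439 ymin [0.297 0.305 0.312]
0.45 0.3 381 ymin [0.31  0.317 0.325]
0.45 0.35 197 ymin [0.327 0.331 0.339]
0.45 0.4 213 ymin [0.328 0.343 0.353]
0.45 0.45 205 ymin [0.357 0.361 0.367]
0.45 0.5 1 ymin [0.381 0.381 0.381]
0.55 0.2 356 ymin [0.302 0.306 0.312]
0.55 0.25 455 ymin [0.31  0.316 0.324]
0.55 0.3 329 ymin [0.324 0.329 0.336]
0.55 0.35 224 ymin [0.338 0.343 0.351]
0.55 0.4 245 ymin [0.343 0.355 0.364]
0.55 0.45 233 ymin [0.367 0.373 0.379]
0.62 0.2 679 ymin [0.12  0.127 0.318]
0.62 0.25 510 ymin [0.32  0.325 0.334]
0.62 0.3 321 ymin [0.334 0.339 0.349]
0.62 0.35 302 ymin [0.347 0.353 0.364]
0.62 0.4 294 ymin [0.362 0.366 0.377]
0.62 0.45 302 ymin [0.377 0.382 0.391]
wrist cam in tool [ 0.08172984  0.00042295 -0.17899522] axis [-2.87457132e-01 -3.17244898e-04  9.57793452e-01] tool y [ 2.88637002e-01 -9.57438597e-01  1.16986330e-04]
[[334.81604443   0.         279.17249147]
 [  0.         334.81604443 213.87253575]
 [  0.           0.           1.        ]]
```

Request:
{"op": "carry_out", "data": {
  "deltas": "15 -12 -4 0 0 -0.02 0; 42 -34 -8 0 0 -0.05 0; 72 -58 -13 0 0 -0.08 0; 102 -82 -18 0 0 -0.11 0; 132 -106 -23 0 0 -0.14 0; 162 -130 -28 0 0 -0.17 0; 192 -154 -33 0 0 -0.20 0; 222 -178 -38 0 0 -0.23 0"
}}

```text
time: 3.12
tool_pos: [0.3205, -0.2905, 0.244]
ee_rot: [3.141, -0.0, 0.524]
wrist_force: [0.5, -0.6, 0.1]
width: 0.094
```

```bash
cat > d.py <<'E'
from h import *
import sys
# target TCP xyz, yaw -> deltas in tool axes (commanded ~ measured)
def go(t,psi):
    o=robot.get_obs(); T=R.from_euler('xyz',o['ee_rot'])
    d=T.inv().apply(np.array(t)-o['tool_pos'])*1000
    G=R.from_euler('xyz',[np.pi,0,psi]); print('delta',np.round(d,1),'rot',np.round((T.inv()*G).as_rotvec(),3))
if __name__=='__main__':
    st(); a=list(map(float,sys.argv[1:])); go(a[:3],a[3])
E
python3 d.py .6165 .142 .27 .89
```

```text
time 3.117
joint_positions [-0.868 -0.182  1.553  0.     1.77   0.18 ]
tool_pos [ 0.321 -0.29   0.244]
ee_rot [ 3.141 -0.     0.524]
wrist_force [ 0.483 -0.597  0.077]
wrist_torque [-0.022 -0.061 -0.08 ]
width 0.094
delta [ 472.6 -226.5  -26.2] rot [ 0.001 -0.    -0.366]
```

Request:
{"op": "carry_out", "data": {
  "deltas": "32 -16 -3 0 0 -0.02 0; 66 -32 -6 0 0 -0.05 0; 100 -48 -9 0 0 -0.08 0; 134 -64 -12 0 0 -0.11 0; 168 -80 -15 0 0 -0.14 0; 202 -96 -18 0 0 -0.16 0; 236 -112 -20 0 0 -0.18 0; 270 -129 -22 0 0 -0.20 0"
}}

```text
time: 3.78
tool_pos: [0.4903, -0.0438, 0.2659]
ee_rot: [3.141, -0.0, 0.724]
wrist_force: [1.3, -0.6, 0.2]
width: 0.0942
```

```bash
python3 d.py .6165 .142 .27 .89
```

```text
time 3.783
joint_positions [-0.204 -0.047  1.389 -0.     1.799  0.643]
tool_pos [ 0.49  -0.044  0.266]
ee_rot [ 3.141 -0.     0.724]
wrist_force [ 1.275 -0.569  0.221]
wrist_torque [-0.032 -0.008 -0.031]
width 0.094
delta [217.6 -55.6  -4.1] rot [ 0.001 -0.    -0.166]
```

Request:
{"op": "carry_out", "data": {
  "deltas": "36 -9 -1 0 0 -0.03 0; 72 -18 -2 0 0 -0.06 0; 108 -28 -2 0 0 -0.09 0; 144 -37 -3 0 0 -0.12 0; 180 -46 -4 0 0 -0.15 0; 206 -53 -4 0 0 -0.166 0; 217.6 -55.6 -4.1 0 0 -0.166 0; 217.6 -55.6 -4.1 0 0 -0.166 0"
}}

```text
time: 4.45
tool_pos: [0.6167, 0.1427, 0.268]
ee_rot: [-3.14, 0.001, 0.892]
wrist_force: [-0.4, -0.0, -0.2]
width: 0.0939
```

```bash
cat > e.py <<'E'
from h import *
st()
s=snap('wrist','wk1.png'); P=cloud(s)
for t in ['knob_grip','knob_tip','open_mark','cart_tongue','cart_grip']:
    for d in robot.place_of(s,t)[:2]:
        Q=w(s,d['at']); print(t,round(d['p'],2),np.round(Q,4),np.round(proj(s,Q)))
px=s['pixels'].astype(int); r,g,b=px[...,0],px[...,1],px[...,2]
x,y,z=P[...,0],P[...,1],P[...,2]
blue=(b>r+30)&(b>g+15)
def rect(m,n):
    m=cv2.morphologyEx(m.astype(np.uint8),cv2.MORPH_OPEN,np.ones((3,3)))>0
    Q=P[m]; Q=Q[~np.isnan(Q).any(1)]
    if len(Q)<5: print(n,len(Q));return
    c,sz,a=cv2.minAreaRect(Q[:,:2].astype(np.float32)*1000)
    print(n,len(Q),'c',np.round(c,1),'size',np.round(sz,1),'ang',round(a,1),'z',np.round(np.percentile(Q[:,2],[5,50,95]),3))
near=np.hypot(x-.6165,y-.142)<.06
rect(near&(z>.19)&(z<.205),'wingtop'); rect(near&blue&(z<.17)&(z>.15),'disc'); rect(near&blue&(z>.19)&(z<.205),'wingblue')
rect(near&(r>150)&(z>.185)&(z<.205),'white')
rect(blue&(x<.55)&(z>.185)&(z<.205),'handle')
rect((g>r+40)&(g>b+30),'green')
E
python3 e.py
```

```text
time 4.45
joint_positions [1.380e-01 2.760e-01 1.030e+00 1.000e-03 1.838e+00 8.160e-01]
tool_pos [0.617 0.143 0.268]
ee_rot [-3.14e+00  1.00e-03  8.92e-01]
wrist_force [-0.37  -0.007 -0.236]
wrist_torque [-0.02   0.001 -0.011]
width 0.094
knob_grip 0.6 [0.6126 0.1397 0.1829] [279. 222.]
knob_tip 0.91 [0.5974 0.1217 0.1877] [278. 251.]
open_mark 0.78 [0.6372 0.142  0.1852] [301. 203.]
cart_grip 0.8 [0.4492 0.1193 0.1885] [156. 346.]
wingtop 1000 c [614.3 141.5] size [46.4 14.4] ang 47.4 z [0.193 0.196 0.197]
disc 4228 c [609.9 136.4] size [68.4 80.9] ang 46.9 z [0.158 0.159 0.16 ]
wingblue 743 c [618.5 145.8] size [34.5 14. ] ang 46.8 z [0.193 0.195 0.197]
white 245 c [602.8 129. ] size [12.4 14.4] ang 47.6 z [0.195 0.197 0.198]
handle 368 c [489.1 121.6] size [37.4 11.4] ang 23.2 z [0.188 0.195 0.197]
green 127 c [663.7 147.3] size [10.  10.7] ang 50.7 z [0.155 0.156 0.157]
```

View pics/wk1.png

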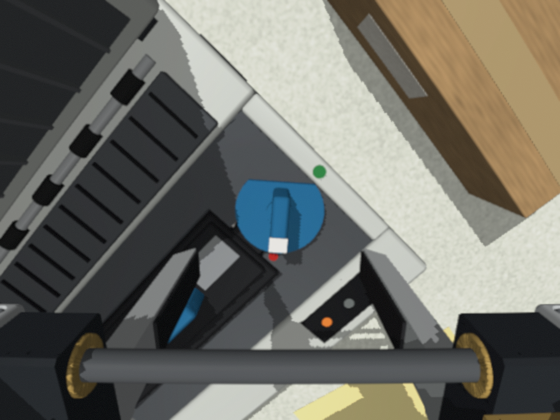

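```bash
python3 d.py .6143 .1415 .1655 .822
```

```text
time 4.75
joint_positions [ 0.132  0.27   1.033 -0.     1.839  0.816]
tool_pos [0.615 0.139 0.27 ]
ee_rot [ 3.141 -0.     0.887]
wrist_force [ 0.719  0.129 -0.128]
wrist_torque [-0.037 -0.06  -0.009]
width 0.094
delta [  1.2  -2.6 104.7] rot [ 0.001 -0.     0.065]
```

Request:
{"op": "carry_out", "data": {
  "deltas": "0 0 15 0 0 0.03 0.2; 0 0 30 0 0 0.065 0.4; 0 0 45 0 0 0.065 0.5; 0 0 55 0 0 0.065 0.5; 0 0 55 0 0 0.065 0.5; 0 0 55 0 0 0.065 0.5; 0 0 55 0 0 0.065 0.5; 0 0 55 0 0 0.065 0.5"
}}

```text
time: 5.42
tool_pos: [0.6164, 0.14, 0.2162]
ee_rot: [3.14, -0.002, 0.824]
wrist_force: [-0.2, -0.0, -0.6]
width: 0.0476
```

```bash
python3 d.py .6143 .1415 .1655 .822; cat > f.py <<'E'
from h import *
s=snap('wrist','wk2.png'); P=cloud(s)
o=robot.get_obs(); print(np.round(o['tool_pos'],4),o['width'])
x,y,z=P[...,0],P[...,1],P[...,2]
m=(np.hypot(x-.614,y-.1415)<.035)&(z>.19)&(z<.203)
m=cv2.morphologyEx(m.astype(np.uint8),cv2.MORPH_OPEN,np.ones((3,3)))>0
c,sz,a=cv2.minAreaRect(P[m][:,:2].astype(np.float32)*1000); print(np.round(c,1),np.round(sz,1),round(a,1),m.sum())
E
python3 f.py
```

```text
time 5.417
joint_positions [ 0.134  0.269  1.14  -0.     1.73   0.881]
tool_pos [0.616 0.14  0.216]
ee_rot [ 3.14e+00 -2.00e-03  8.24e-01]
wrist_force [-0.24  -0.035 -0.6  ]
wrist_torque [-0.013  0.004  0.029]
width 0.048
delta [-0.5 -2.6 50.7] rot [ 0.002 -0.002  0.002]
[0.6164 0.1401 0.2161] 0.04717989241162941
[614.2 141.4] [46.9 13.9] 47.1 1510
```

View pics/wk2.png

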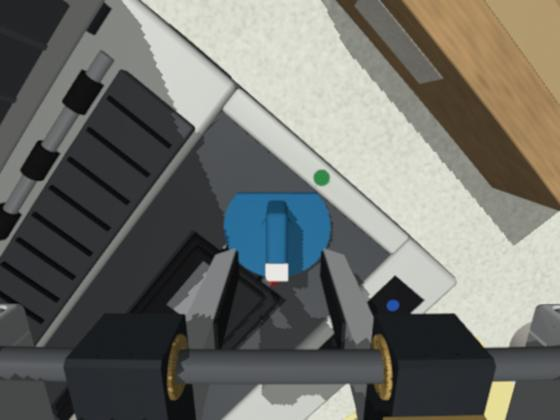

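Request:
{"op": "carry_out", "data": {
  "deltas": "-0.5 -2.5 15 0 0 0 0.5; -0.5 -2.5 30 0 0 0 0.5; -0.5 -2.5 43 0 0 0 0.5; -0.5 -2.5 50 0 0 0 0.5; -0.5 -2.5 50 0 0 0 0.5; -0.5 -2.5 50 0 0 0 0.7; -0.5 -2.5 50 0 0 0 1; -0.5 -2.5 50 0 0 0 1"
}}

```text
time: 6.13
tool_pos: [0.6143, 0.1415, 0.1658]
ee_rot: [3.14, -0.002, 0.824]
wrist_force: [0.5, -0.6, -1.2]
width: 0.0304
```

Request:
{"op": "carry_out", "data": {
  "deltas": "0 0 0 0 0 0 1; 0 0 0 0 0 0 1; 0 0 0 0 0 0 1; 0 0 0 0 0 0 1; 0 0 0 0 0 -0.05 1; 0 0 0 0 0 -0.12 1; 0 0 0 0 0 -0.2 1; 0 0 0 0 0 -0.3 1"
}}

```text
time: 6.8
tool_pos: [0.6152, 0.1405, 0.1653]
ee_rot: [3.137, -0.0, 1.127]
wrist_force: [4.0, -2.3, 0.5]
width: 0.0135
```

```bash
python3 d.py .6143 .1415 .1655 3.26
```

```text
time 6.8
joint_positions [ 0.136  0.275  1.232 -0.002  1.631  0.579]
tool_pos [0.615 0.14  0.165]
ee_rot [ 3.137 -0.     1.127]
wrist_force [ 3.988 -2.272  0.535]
wrist_torque [-0.452 -0.813 -0.054]
width 0.014
delta [ 0.5 -1.3 -0.2] rot [ 0.003  0.004 -2.133]
```

Request:
{"op": "carry_out", "data": {
  "deltas": "0 0 0 0 0 -0.11 1; 0 0 0 0 0 -0.22 1; 0 0 0 0 0 -0.33 1; 0 0 0 0 0 -0.44 1; 0 0 0 0 0 -0.55 1; 0 0 0 0 0 -0.66 1; 0 0 0 0 0 -0.77 1; 0 0 0 0 0 -0.88 1"
}}

```text
time: 7.47
tool_pos: [0.6171, 0.1405, 0.1654]
ee_rot: [3.135, 0.004, 2.008]
wrist_force: [9.4, -2.4, -1.2]
width: 0.0136
```

```bash
python3 d.py .6143 .1415 .1655 3.26
```

```text
time 7.467
joint_positions [ 0.135  0.276  1.231 -0.002  1.627 -0.302]
tool_pos [0.617 0.14  0.165]
ee_rot [3.135 0.004 2.008]
wrist_force [ 9.413 -2.362 -1.207]
wrist_torque [-0.284 -1.634 -0.038]
width 0.014
delta [ 2.1 -2.1 -0.2] rot [ 0.003  0.008 -1.252]
```

Request:
{"op": "carry_out", "data": {
  "deltas": "-0.3 0.5 0 0 0 -0.11 1; -0.5 1 0 0 0 -0.22 1; -0.8 1.5 0 0 0 -0.33 1; -1 2 0 0 0 -0.44 1; -1 2.3 0 0 0 -0.54 1; -1 2.3 0 0 0 -0.64 1; -1 2.3 0 0 0 -0.72 1; -1 2.3 0 0 0 -0.72 1"
}}

```text
time: 8.13
tool_pos: [0.6182, 0.1416, 0.1653]
ee_rot: [3.139, 0.005, 2.726]
wrist_force: [5.2, 0.0, 0.1]
width: 0.0137
```

```bash
python3 d.py .6165 .1415 .1655 3.26; cat > g.py <<'E'
from h import *
import sys
s=snap('top'); 
cv2.imwrite('pics/'+sys.argv[1],cv2.resize(cv2.cvtColor(s['pixels'][120:220,60:200],cv2.COLOR_RGB2BGR),None,fx=5,fy=5,interpolation=cv2.INTER_CUBIC))
E
python3 g.py t2.png
```

```text
time 8.133
joint_positions [ 0.136  0.281  1.225 -0.     1.631 -1.02 ]
tool_pos [0.618 0.142 0.165]
ee_rot [3.139 0.005 2.726]
wrist_force [5.155 0.008 0.057]
wrist_torque [-0.038 -1.001  0.037]
width 0.014
delta [ 1.6 -0.8 -0.2] rot [ 0.001  0.005 -0.534]
```

View pics/t2.png

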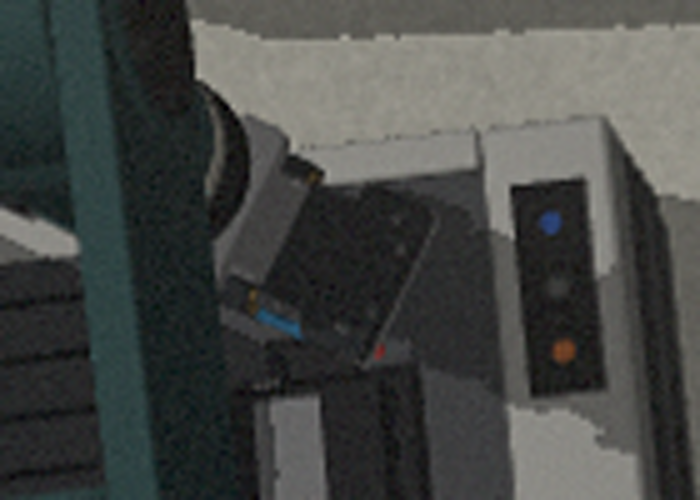

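Request:
{"op": "carry_out", "data": {
  "deltas": "-0.5 0.2 0 0 0 -0.08 1; -1 0.4 0 0 0 -0.16 1; -1.4 0.6 0 0 0 -0.24 1; -1.4 0.6 0 0 0 -0.32 1; -1.4 0.6 0 0 0 -0.40 1; -1.4 0.6 0 0 0 -0.48 1; -1.4 0.6 0 0 0 -0.56 1; -1.4 0.6 0 0 0 -0.64 1"
}}

```text
time: 8.85
tool_pos: [0.6181, 0.1427, 0.1653]
ee_rot: [3.14, 0.002, -2.916]
wrist_force: [2.3, 2.2, 0.2]
width: 0.0145
```

```bash
python3 d.py .6165 .1415 .1655 3.26
```

```text
time 8.85
joint_positions [ 0.136  0.284  1.221  0.002  1.635 -1.66 ]
tool_pos [0.618 0.143 0.165]
ee_rot [ 3.140e+00  2.000e-03 -2.916e+00]
wrist_force [2.277 2.248 0.212]
wrist_torque [ 0.489 -0.694 -0.756]
width 0.015
delta [ 1.8 -0.8 -0.2] rot [0.002 0.002 0.107]
```

Request:
{"op": "carry_out", "data": {
  "deltas": "0 0 0 0 0 0 1; 0 0 0 0 0 0 1; 0 0 0 0 0 0 1; 0 0 0 0 0 0 1; 0 0 0 0 0 0 1; 0 0 0 0 0 0 1; 0 0 0 0 0 0 1; 0 0 0 0 0 0 1"
}}

```text
time: 9.52
tool_pos: [0.6182, 0.1426, 0.1653]
ee_rot: [3.14, 0.002, -2.92]
wrist_force: [2.2, 4.9, 3.8]
width: 0.015
```

```bash
python3 d.py .6165 .1415 .1655 3.26;python3 f.py
```

```text
time 9.517
joint_positions [ 0.136  0.284  1.221  0.002  1.634 -1.656]
tool_pos [0.618 0.143 0.165]
ee_rot [ 3.14e+00  2.00e-03 -2.92e+00]
wrist_force [2.217 4.851 3.803]
wrist_torque [ 0.969 -0.484 -0.692]
width 0.015
delta [ 1.9 -0.7 -0.2] rot [0.002 0.002 0.103]
[0.6182 0.1426 0.1653] 0.014696066437041766
[614.5 141.7] [39.4 42.1] 56.0 3042
```

View pics/wk2.png

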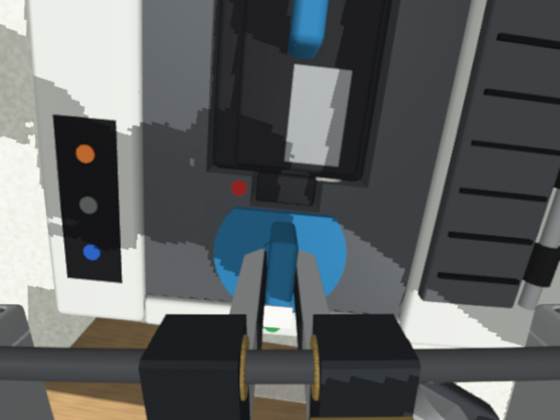

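Request:
{"op": "carry_out", "data": {
  "deltas": "0 0 0 0 0 0.05 1; 0 0 0 0 0 0.1 1; 0 0 0 0 0 0.1 0.8; 0 0 0 0 0 0.1 0.55; 0 0 0 0 0 0.1 0.5; 0 0 -5 0 0 0.1 0.5; 0 0 -25 0 0 0.1 0.5; 0 0 -60 0 0 0.1 0.5"
}}

```text
time: 10.23
tool_pos: [0.6152, 0.1406, 0.2196]
ee_rot: [-3.141, -0.012, -3.019]
wrist_force: [1.0, 0.3, -0.6]
width: 0.0463
```

Request:
{"op": "carry_out", "data": {
  "deltas": "0 0 -20 0 0 0 0.5; 0 0 -30 0 0 0 0.5; 0 0 -40 0 0 0 0.5; 0 0 -40 0 0 0 0.5; 0 0 -40 0 0 0 0.5; 0 0 -40 0 0 0 0.5; 0 0 -40 0 0 0 0.5; 0 0 -40 0 0 0 0.5"
}}

```text
time: 10.9
tool_pos: [0.6172, 0.1414, 0.2628]
ee_rot: [-3.141, -0.003, -3.019]
wrist_force: [-0.9, 0.8, -1.5]
width: 0.0473
```

```bash
cat > e2.py <<'E'
from h import *
st()
s=snap('wrist','wk3.png'); P=cloud(s)
for t in ['knob_tip','open_mark','cart_grip','cart_tongue']:
    for d in robot.place_of(s,t)[:2]:
        Q=w(s,d['at']); print(t,round(d['p'],2),np.round(Q,4),np.round(proj(s,Q)))
px=s['pixels'].astype(int); r,g,b=px[...,0],px[...,1],px[...,2]
x,y,z=P[...,0],P[...,1],P[...,2]
blue=(b>r+30)&(b>g+15)
def rect(m,n):
    m=cv2.morphologyEx(m.astype(np.uint8),cv2.MORPH_OPEN,np.ones((3,3)))>0
    Q=P[m]; Q=Q[~np.isnan(Q).any(1)]
    if len(Q)<5: print(n,len(Q));return
    c,sz,a=cv2.minAreaRect(Q[:,:2].astype(np.float32)*1000)
    print(n,len(Q),'c',np.round(c,1),'size',np.round(sz,1),'ang',round(a,1),'z',np.round(np.percentile(Q[:,2],[5,50,95]),3))
near=np.hypot(x-.6165,y-.142)<.035
rect(near&(z>.19)&(z<.205),'wingtop'); rect(near&(r>150)&(z>.185)&(z<.205),'white')
rect(blue&(x<.55)&(z>.185)&(z<.205),'handle'); rect((g>r+40)&(g>b+30),'green')
rect((x<.58)&(x>.3)&(z<.172)&(z>.152)&(y>.07)&(y<.18)&(r<90),'cartbody')
E
python3 e2.py
```

```text
time 10.9
joint_positions [ 0.136  0.277  1.038 -0.     1.829 -1.557]
tool_pos [0.617 0.141 0.263]
ee_rot [-3.141e+00 -3.000e-03 -3.019e+00]
wrist_force [-0.86   0.821 -1.456]
wrist_torque [ 0.025 -0.143 -0.025]
width 0.047
knob_tip 0.9 [0.6324 0.1429 0.1844] [280. 243.]
open_mark 0.66 [0.639  0.1421 0.1824] [278. 249.]
cart_tongue 0.74 [0.6333 0.1426 0.1835] [279. 243.]
wingtop 1032 c [613.8 141.5] size [46.4 14.2] ang 7.1 z [0.194 0.196 0.197]
white 269 c [630.7 143.6] size [12.5 14.3] ang 6.4 z [0.195 0.196 0.197]
handle 1559 c [481.8 125.3] size [46.5 13.9] ang 6.5 z [0.192 0.195 0.197]
green 107 c [663.6 147.4] size [11.  10.3] ang 7.5 z [0.155 0.156 0.157]
cartbody 9318 c [504.5 131.9] size [115.1  70.4] ang 7.1 z [0.156 0.158 0.159]
```

View pics/wk3.png

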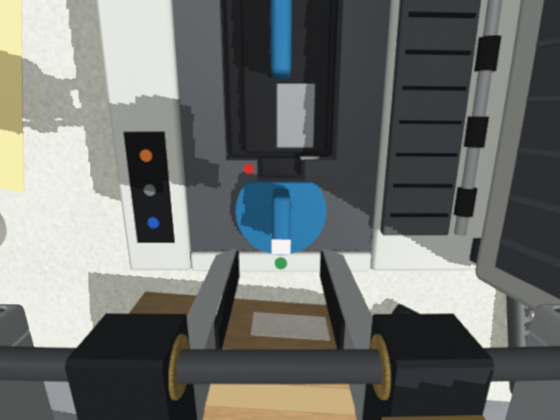

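```bash
python3 d.py .4525 .122 .265 3.264
```

```text
time 11.15
joint_positions [ 0.136  0.276  1.037 -0.     1.83  -1.557]
tool_pos [0.618 0.141 0.264]
ee_rot [-3.141 -0.    -3.019]
wrist_force [-0.389 -0.009 -0.075]
wrist_torque [ 0.053 -0.127 -0.053]
width 0.047
delta [166.3   0.8  -0.6] rot [-0. -0. -0.]
```

Request:
{"op": "carry_out", "data": {
  "deltas": "20 0 0 0 0 0 0.5; 50 0 0 0 0 0 0.5; 80 0 0 0 0 0 0.5; 110 0 0 0 0 0 0.5; 140 0 0 0 0 0 0.5; 160 0 0 0 0 0 0.5; 166 0 0 0 0 0 0.5; 166 0 0 0 0 0 0.5"
}}

```text
time: 11.82
tool_pos: [0.4522, 0.1213, 0.2656]
ee_rot: [-3.142, 0.002, -3.019]
wrist_force: [0.8, -0.2, 0.7]
width: 0.0471
```

```bash
cat > e3.py <<'E'
from h import *
st()
s=snap('wrist','wk4.png'); P=cloud(s)
for t in ['cart_grip','cartridge','cart_end','cart_tongue']:
    for d in robot.place_of(s,t)[:2]:
        Q=w(s,d['at']); print(t,round(d['p'],2),np.round(Q,4),np.round(proj(s,Q)))
px=s['pixels'].astype(int); r,g,b=px[...,0],px[...,1],px[...,2]
x,y,z=P[...,0],P[...,1],P[...,2]
blue=(b>r+30)&(b>g+15)
def rect(m,n):
    m=cv2.morphologyEx(m.astype(np.uint8),cv2.MORPH_OPEN,np.ones((3,3)))>0
    Q=P[m]; Q=Q[~np.isnan(Q).any(1)]
    if len(Q)<5: print(n,len(Q));return
    c,sz,a=cv2.minAreaRect(Q[:,:2].astype(np.float32)*1000)
    print(n,len(Q),'c',np.round(c,1),'size',np.round(sz,1),'ang',round(a,1),'z',np.round(np.percentile(Q[:,2],[5,50,95]),3))
rect(blue&(x<.55)&(z>.185)&(z<.205),'handle')
rect((x<.58)&(x>.3)&(z<.165)&(z>.1545)&(y>.06)&(y<.185),'cartbody')
E
python3 e3.py; python3 d.py .4525 .122 .167 3.264
```

```text
time 11.817
joint_positions [ 0.141 -0.102  1.441 -0.     1.8   -1.552]
tool_pos [0.452 0.121 0.266]
ee_rot [-3.142e+00  2.000e-03 -3.019e+00]
wrist_force [ 0.817 -0.226  0.703]
wrist_torque [ 0.093 -0.151 -0.018]
width 0.047
cart_grip 0.97 [0.448  0.1214 0.1852] [281. 219.]
cartridge 0.88 [0.4479 0.117  0.1067] [276. 195.]
handle 2321 c [449.2 121.2] size [108.8  14. ] ang 6.7 z [0.192 0.195 0.196]
cartbody 16856 c [432.9 116.4] size [264.9 110.8] ang 0.4 z [0.156 0.158 0.159]
time 12.067
joint_positions [ 0.14  -0.096  1.438 -0.     1.8   -1.552]
tool_pos [0.454 0.121 0.264]
ee_rot [-3.141e+00 -1.000e-03 -3.020e+00]
wrist_force [ 0.484 -0.158  0.108]
wrist_torque [ 0.077 -0.118  0.029]
width 0.047
delta [ 1.2  0.9 97.1] rot [-0.    -0.001 -0.   ]
```

View pics/wk4.png

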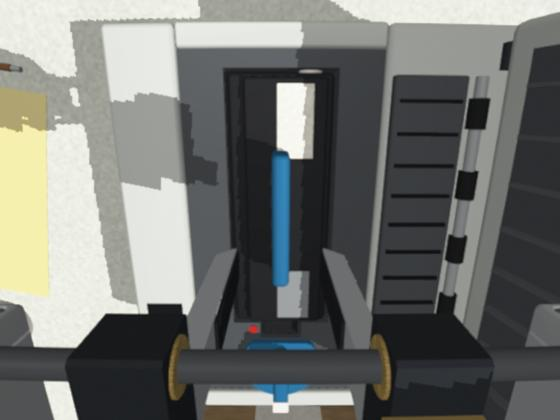

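Request:
{"op": "carry_out", "data": {
  "deltas": "1 0 15 0 0 0 0.5; 2 0 35 0 0 0 0.5; 3 0 55 0 0 0 0.5; 3 0 75 0 0 0 0.5; 3 0 90 0 0 0 0.5; 3 0 97 0 0 0 0.5; 3 0 97 0 0 0 0.5; 3 0 97 0 0 0 0.5"
}}

```text
time: 12.73
tool_pos: [0.4504, 0.1209, 0.1675]
ee_rot: [-3.141, -0.001, -3.019]
wrist_force: [0.3, -0.5, 0.0]
width: 0.0468
```

Request:
{"op": "carry_out", "data": {
  "deltas": "0 0 0 0 0 0 0.7; 0 0 0 0 0 0 1; 0 0 0 0 0 0 1; 0 0 0 0 0 0 1; 0 0 0 0 0 0 1; 0 0 0 0 0 0 1; 0 0 0 0 0 0 1; 0 0 0 0 0 0 1"
}}

```text
time: 13.4
tool_pos: [0.4501, 0.1216, 0.168]
ee_rot: [3.14, 0.001, -3.019]
wrist_force: [-0.7, 3.4, 1.5]
width: 0.0138
```

```bash
python3 d.py .451 .1215 .2 3.264
```

```text
time 13.4
joint_positions [ 1.410e-01 -9.100e-02  1.623e+00  1.000e-03  1.609e+00 -1.552e+00]
tool_pos [0.45  0.122 0.168]
ee_rot [ 3.140e+00  1.000e-03 -3.019e+00]
wrist_force [-0.726  3.425  1.539]
wrist_torque [ 0.587 -0.101 -0.005]
width 0.014
delta [ -0.9  -0.2 -32. ] rot [0.001 0.001 0.   ]
```

Request:
{"op": "carry_out", "data": {
  "deltas": "0 0.5 -1 0 0 0 1; 0 0.7 -2 0 0 0 1; 0 0.7 -4 0 0 0 1; 0 0.7 -6 0 0 0 1; 0 0.7 -8 0 0 0 1; 0 0.7 -10 0 0 0 1; 0 0.7 -12 0 0 0 1; 0 0.7 -12 0 0 0 1"
}}

```text
time: 14.07
tool_pos: [0.4501, 0.1215, 0.18]
ee_rot: [-3.141, 0.001, -3.02]
wrist_force: [0.2, 0.1, -7.0]
width: 0.0138
```

```bash
st='x'; python3 e3.py; python3 -c "
from h import *
snap('scene','s2.png')"
```

```text
time 14.067
joint_positions [ 0.142 -0.095  1.603 -0.     1.633 -1.551]
tool_pos [0.45  0.122 0.18 ]
ee_rot [-3.141e+00  1.000e-03 -3.020e+00]
wrist_force [ 0.189  0.142 -7.035]
wrist_torque [ 0.027 -0.129 -0.005]
width 0.014
cart_grip 0.61 [0.4492 0.1208 0.199 ] [280. 281.]
cartridge 0.83 [0.4482 0.1227 0.1182] [282. 229.]
handle 211 c [396.3 113.3] size [ 2.4 12.4] ang 16.2 z [0.186 0.197 0.205]
cartbody 8682 c [439.8 119.2] size [124.2 280.1] ang 88.6 z [0.156 0.161 0.163]
```

View pics/wk4.png

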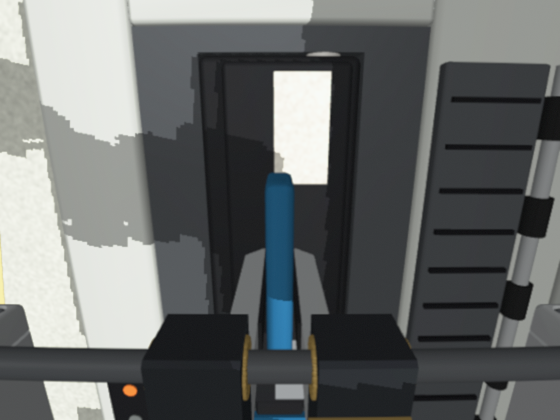

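View pics/s2.png

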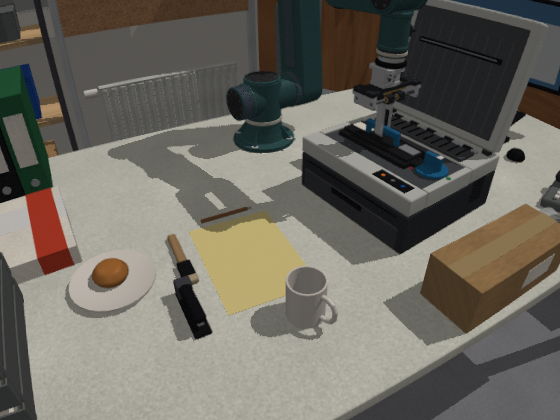

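Request:
{"op": "carry_out", "data": {
  "deltas": "0 0 -3 0 0 0 1; 0 0 -9 0 0 0 1; 0 0 -17 0 0 0 1; 0 0 -26 0 0 0 1; 0 0 -36 0 0 0 1; 0 0 -46 0 0 0 1; 0 0 -56 0 0 0 1; 0 0 -66 0 0 0 1"
}}

```text
time: 15.03
tool_pos: [0.4501, 0.1216, 0.2471]
ee_rot: [-3.142, 0.001, -3.019]
wrist_force: [0.7, -1.0, -7.2]
width: 0.014
```

Request:
{"op": "carry_out", "data": {
  "deltas": "0 0 -9 0 0 0 1; 0 0 -17 0 0 0 1; 0 0 -23 0 0 0 1; 0 0 -27 0 0 0 1; 0 0 -29 0 0 0 1; 0 0 -30 0 0 0 1; 0 0 -30 0 0 0 1; 0 0 -30 0 0 0 1"
}}

```text
time: 15.7
tool_pos: [0.4497, 0.1216, 0.275]
ee_rot: [-3.141, -0.001, -3.019]
wrist_force: [0.6, -1.0, -7.8]
width: 0.0138
```

```bash
cat > p.py <<'E'
from h import *
st()
s=snap('wrist','wk5.png'); P=cloud(s); T=R.from_euler('xyz',robot.get_obs()['ee_rot']); t=robot.get_obs()['tool_pos']
L=T.inv().apply(P.reshape(-1,3)-t).reshape(P.shape)*1000
lx,ly,lz=L[...,0],L[...,1],L[...,2]
m=(abs(ly)<48)&(lx>20)&(lx<125)&(lz>-10)&(lz<35)
m2=m&(lz>3)
Q=L[m2]; Q=Q[~np.isnan(Q).any(1)]
A=np.c_[Q[:,:2],np.ones(len(Q))]
for _ in range(5):
    c=np.linalg.lstsq(A,Q[:,2],rcond=None)[0]; e=abs(A@c-Q[:,2]); k=e<3; A,Q=A[k],Q[k]
print('plane slope x,y, z0 mm',np.round(c,3),len(Q),'extent',Q.min(0).round(1),Q.max(0).round(1))
s=snap('top','t5.png'); P=cloud(s); px=s['pixels'].astype(int); r,g,b=px[...,0],px[...,1],px[...,2]
z=P[...,2]
yel=(r-b>30)&(g-b>20)&(abs(z)<.012)&(P[...,1]<-.12)&(P[...,1]>-.45)&(P[...,0]>.3)&(P[...,0]<.72)
yel=cv2.morphologyEx(yel.astype(np.uint8),cv2.MORPH_OPEN,np.ones((5,5)))
n,l,stt,_=cv2.connectedComponentsWithStats(yel); i=1+np.argmax(stt[1:,4]); 
c,sz,a=cv2.minAreaRect((P[l==i][:,:2]*1000).astype(np.float32)); print('sheet',np.round(c,1),np.round(sz,1),a)
print(np.round(cv2.boxPoints((c,sz,a))))
for t in ['sheet','cartridge','cart_end','cart_tongue']:
    for d in robot.place_of(s,t)[:2]:
        Q=w(s,d['at']); print(t,round(d['p'],2),np.round(Q,4))
E
python3 p.py
```

```text
time 15.7
joint_positions [ 0.142 -0.104  1.424 -0.     1.823 -1.551]
tool_pos [0.45  0.122 0.275]
ee_rot [-3.141e+00 -1.000e-03 -3.019e+00]
wrist_force [ 0.609 -1.016 -7.816]
wrist_torque [ 0.001 -0.033 -0.005]
width 0.014
plane slope x,y, z0 mm [-2.0000e-03 -9.0000e-03  1.0293e+01] 16045 extent [ 20.  -31.8   7.7] [113.2  38.3  13.5]
sheet [ 520.7 -303.3] [210.9 295.3] 86.3114242553711
[[ 367. -399.]
 [ 661. -418.]
 [ 675. -208.]
 [ 380. -189.]]
sheet 0.91 [ 0.5208 -0.3042  0.0016]
cartridge 0.72 [0.4539 0.1184 0.2143]
cart_end 0.98 [0.3309 0.1101 0.2163]
cart_tongue 0.91 [0.5842 0.1346 0.2135]
```

View pics/t5.png

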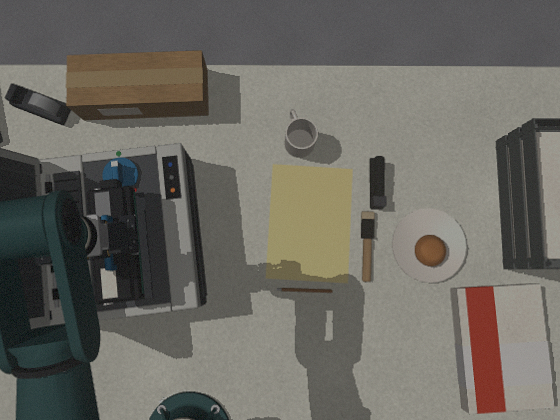

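Request:
{"op": "carry_out", "data": {
  "deltas": "0 -4 0 0 0 0 1; 0 -12 0 0 0 0.01 1; 0 -24 0 0 0 0.02 1; -1 -40 0 0 0 0.03 1; -1 -58 0 0 0 0.04 1; -2 -78 0 0 0 0.05 1; -2 -98 0 0 0 0.06 1; -3 -118 0 0 0 0.07 1"
}}

```text
time: 16.67
tool_pos: [0.4671, 0.0031, 0.2757]
ee_rot: [-3.141, 0.0, -3.091]
wrist_force: [0.5, 1.0, -7.1]
width: 0.0136
```

```bash
python3 d.py .5117 -.3034 .1 3.078
```

```text
time 16.667
joint_positions [-1.140e-01 -1.010e-01  1.420e+00 -1.000e-03  1.822e+00 -1.736e+00]
tool_pos [0.467 0.003 0.276]
ee_rot [-3.141  0.    -3.091]
wrist_force [ 0.512  1.037 -7.066]
wrist_torque [ 0.1   -0.137  0.056]
width 0.014
delta [ -28.9 -308.3  175.9] rot [-0.001  0.     0.114]
```

Request:
{"op": "carry_out", "data": {
  "deltas": "-2 -22 0 0 0 0.01 1; -4 -45 0 0 0 0.02 1; -6 -68 0 0 0 0.03 1; -8 -91 0 0 0 0.04 1; -10 -114 0 0 0 0.05 1; -13 -137 5 0 0 0.06 1; -15 -160 12 0 0 0.07 1; -17 -183 20 0 0 0.08 1"
}}

```text
time: 17.33
tool_pos: [0.4937, -0.1792, 0.2558]
ee_rot: [-3.141, 0.001, 3.112]
wrist_force: [0.1, -0.1, -7.2]
width: 0.0137
```

```bash
python3 d.py .5117 -.3034 .1 3.078
```

```text
time 17.333
joint_positions [-4.560e-01  2.700e-02  1.336e+00 -1.000e-03  1.778e+00 -1.997e+00]
tool_pos [ 0.494 -0.179  0.256]
ee_rot [-3.141e+00  1.000e-03  3.112e+00]
wrist_force [ 0.07  -0.122 -7.157]
wrist_torque [ 0.07  -0.166  0.032]
width 0.014
delta [ -21.5 -123.5  156. ] rot [-0.001  0.001  0.034]
```

Request:
{"op": "carry_out", "data": {
  "deltas": "-4 -22 10 0 0 0.01 1; -8 -44 25 0 0 0.02 1; -12 -66 42 0 0 0.03 1; -16 -86 62 0 0 0.034 1; -19 -102 84 0 0 0.034 1; -21 -114 106 0 0 0.034 1; -21.5 -121 124 0 0 0.034 1; -21.5 -123.5 136 0 0 0.034 1"
}}

```text
time: 18.0
tool_pos: [0.5101, -0.3026, 0.1163]
ee_rot: [3.14, -0.004, 3.077]
wrist_force: [-0.1, 0.2, -7.3]
width: 0.0139
```

Request:
{"op": "carry_out", "data": {
  "deltas": "0 0 5 0 0 0 1; 0 0 10 0 0 0 1; 0 0 10 0 0 0 1; 0 0 10 0 0 0 1; 0 0 10 0 0 0 1; 0 0 10 0 0 0 1; 0 0 10 0 0 0 1; 0 0 10 0 0 0 1"
}}

```text
time: 18.67
tool_pos: [0.5121, -0.3011, 0.1103]
ee_rot: [-3.141, 0.001, 3.08]
wrist_force: [0.8, -0.1, -7.0]
width: 0.0138
```

```bash
python3 d.py .5117 -.3034 .06 3.078; cat > q.py <<'E'
from h import *
import sys
s=snap('top',sys.argv[1])
for t in ['cartridge','cart_end','cart_tongue','cart_grip']:
    for d in robot.place_of(s,t)[:1]:
        Q=w(s,d['at']); print(t,round(d['p'],2),np.round(Q,4),np.round(proj(s,Q)))
s=snap('scene','s_'+sys.argv[1])
for t in ['cartridge','cart_end','cart_tongue','cart_grip']:
    for d in robot.place_of(s,t)[:1]:
        Q=w(s,d['at']); print(t,round(d['p'],2),np.round(Q,4))
E
python3 q.py t6.png
```

```text
time 18.667
joint_positions [-0.627  0.22   1.41  -0.     1.511 -2.136]
tool_pos [ 0.512 -0.301  0.11 ]
ee_rot [-3.141e+00  1.000e-03  3.080e+00]
wrist_force [ 0.774 -0.089 -6.981]
wrist_torque [ 0.029 -0.126 -0.004]
width 0.014
delta [ 0.4 -2.3 50.4] rot [-0.001  0.001  0.002]
cartridge 0.71 [ 0.514  -0.3036  0.0499] [311. 223.]
cart_end 0.66 [ 0.393  -0.2909  0.0519] [307. 272.]
cart_tongue 0.35 [ 0.5166 -0.2993  0.127 ] [312. 218.]
cart_grip 0.72 [ 0.7302 -0.279  -0.0011] [299. 143.]
cartridge 0.63 [ 0.5101 -0.3025  0.0487]
cart_tongue 0.6 [ 0.644  -0.3117  0.0499]
cart_grip 0.67 [ 0.5117 -0.2982  0.1277]
```

View pics/t6.png

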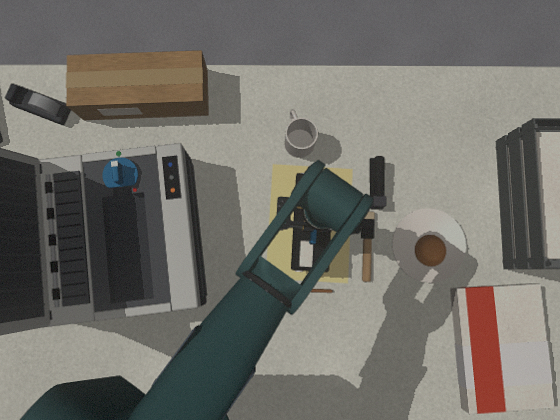

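View pics/s_t6.png

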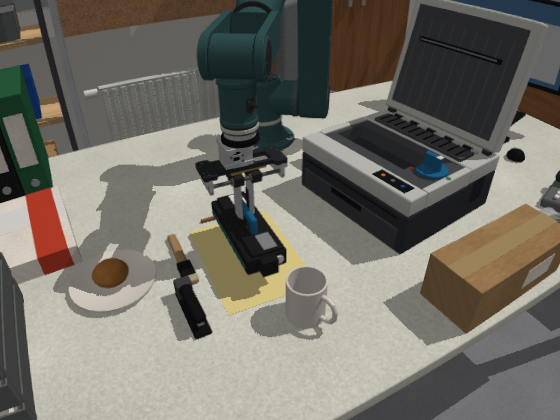

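Request:
{"op": "carry_out", "data": {
  "deltas": "0 -1 6 0 0 0 1; 0 -2 14 0 0 0 1; 0 -2 22 0 0 0 1; 0 -2 30 0 0 0 1; 0 -2 37 0 0 0 1; 0 -2 42 0 0 0 1; 0 -2 45 0 0 0 1; 0 -2 45 0 0 0 1"
}}

```text
time: 19.83
tool_pos: [0.5111, -0.3027, 0.0633]
ee_rot: [3.141, -0.002, 3.08]
wrist_force: [-0.3, -0.5, -7.8]
width: 0.0138
```

Request:
{"op": "carry_out", "data": {
  "deltas": "0 0 1 0 0 0 1; 0 0 1.5 0 0 0 1; 0 0 2 0 0 0 1; 0 0 2.5 0 0 0 1; 0 0 3 0 0 0 1; 0 0 3.5 0 0 0 1; 0 0 4 0 0 0 1; 0 0 4 0 0 0 1"
}}

```text
time: 20.5
tool_pos: [0.5116, -0.3031, 0.0605]
ee_rot: [3.142, -0.0, 3.08]
wrist_force: [0.8, -0.5, -7.6]
width: 0.0136
```

Request:
{"op": "carry_out", "data": {
  "deltas": "0 0 0.4 0 0 0 1; 0 0 0.8 0 0 0 1; 0 0 1.2 0 0 0 1; 0 0 1.6 0 0 0 1; 0 0 2 0 0 0 1; 0 0 2 0 0 0 1; 0 0 2 0 0 0 1; 0 0 2 0 0 0 1"
}}

```text
time: 21.17
tool_pos: [0.5117, -0.3031, 0.0586]
ee_rot: [-3.142, 0.0, 3.08]
wrist_force: [0.6, 0.4, -6.9]
width: 0.014
```

Request:
{"op": "carry_out", "data": {
  "deltas": "0 0 0.3 0 0 0 1; 0 0 0.6 0 0 0 1; 0 0 0.9 0 0 0 1; 0 0 1.2 0 0 0 1; 0 0 1.2 0 0 0 1; 0 0 1.2 0 0 0 1; 0 0 1.2 0 0 0 1; 0 0 1.2 0 0 0 1"
}}

```text
time: 21.83
tool_pos: [0.5118, -0.3031, 0.0581]
ee_rot: [-3.141, 0.0, 3.08]
wrist_force: [-2.6, 1.9, -0.8]
width: 0.0135
```

Request:
{"op": "carry_out", "data": {
  "deltas": "0 0 0.2 0 0 0 0.9; 0 0 0.2 0 0 0 0.75; 0 0 0.2 0 0 0 0.6; 0 0 0.2 0 0 0 0.5; 0 0 0.2 0 0 0 0.5; 0 0 0.2 0 0 0 0.5; 0 0 -3 0 0 0 0.5; 0 0 -10 0 0 0 0.5"
}}

```text
time: 22.5
tool_pos: [0.5111, -0.3027, 0.0666]
ee_rot: [3.14, -0.002, 3.08]
wrist_force: [0.2, -0.1, 0.2]
width: 0.047
```

Request:
{"op": "carry_out", "data": {
  "deltas": "0 0 -15 0 0 0 0.5; 0 0 -35 0 0 0 0.5; 0 0 -60 0 0 0 0.5; 0 0 -90 0 0 0 0.5; 0 0 -120 0 0 0 0.5; 0 0 -145 0 0 0 0.5; 0 0 -160 0 0 0 0.5; 0 0 -160 0 0 0 0.5"
}}

```text
time: 23.17
tool_pos: [0.5134, -0.3043, 0.2335]
ee_rot: [-3.136, 0.009, 3.08]
wrist_force: [0.5, -0.9, 0.0]
width: 0.0469
```

Request:
{"op": "carry_out", "data": {
  "deltas": "20 0 0 0 0 0 0.5; 50 0 0 0 0 0 0.5; 80 0 0 0 0 0 0.5; 110 0 0 0 0 0 0.5; 140 0 0 0 0 0 0.5; 160 0 0 0 0 0 0.5; 170 0 0 0 0 0 0.5; 170 0 0 0 0 0 0.5"
}}

```text
time: 23.83
tool_pos: [0.3406, -0.2924, 0.227]
ee_rot: [-3.142, -0.0, 3.078]
wrist_force: [0.1, -0.8, 0.8]
width: 0.0471
```

```bash
cat > z.py <<'E'
from h import *
st()
s=snap('top','t7.png')
for t in ['cartridge','cart_end','cart_tongue','cart_grip','knob_tip','open_mark','brush','pen','mug','stapler','plate']:
    for d in robot.place_of(s,t)[:1]:
        Q=w(s,d['at']); print(t,round(d['p'],2),np.round(Q,4),np.round(proj(s,Q)))
s=snap('scene','s7.png')
for t in ['cartridge','cart_end','cart_tongue','cart_grip','knob_tip','open_mark']:
    for d in robot.place_of(s,t)[:1]:
        Q=w(s,d['at']); print(t,round(d['p'],2),np.round(Q,4))
E
python3 z.py
```

```text
time 23.833
joint_positions [-0.836 -0.143  1.553 -0.     1.732 -2.343]
tool_pos [ 0.341 -0.292  0.227]
ee_rot [-3.142 -0.     3.078]
wrist_force [ 0.062 -0.762  0.759]
wrist_torque [ 0.052 -0.182 -0.002]
width 0.047
cartridge 0.64 [ 0.5134 -0.3089 -0.004 ] [312. 225.]
cart_end 0.94 [ 0.3923 -0.2921 -0.0009] [306. 272.]
cart_tongue 0.65 [ 0.6464 -0.3144 -0.0023] [313. 174.]
cart_grip 0.77 [ 0.5172 -0.3009  0.0734] [311. 220.]
knob_tip 0.92 [0.644  0.1461 0.1839] [115. 159.]
open_mark 0.74 [0.6432 0.1387 0.1843] [118. 160.]
brush 0.86 [ 0.4425 -0.4442 -0.0023] [365. 252.]
mug 0.63 [ 0.7303 -0.2804 -0.0031] [300. 143.]
stapler 0.83 [ 0.6217 -0.4765 -0.0033] [375. 184.]
plate 0.74 [ 0.465  -0.6015 -0.    ] [425. 243.]
cartridge 0.64 [ 0.5091 -0.3015 -0.0033]
cart_tongue 0.83 [ 0.6479 -0.313  -0.0034]
cart_grip 0.82 [ 0.514  -0.3029  0.0768]
knob_tip 0.97 [0.6329 0.1428 0.1875]
```

View pics/t7.png

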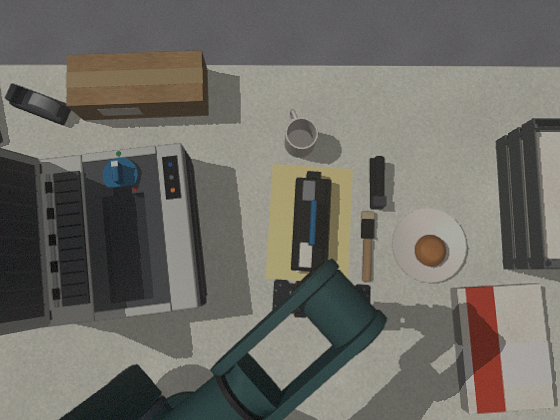

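View pics/s7.png

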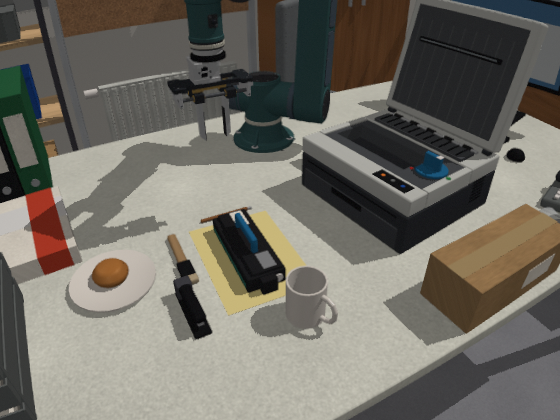

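```bash
python3 -c "
from bench import robot
print(robot.close_job())"
```

```text
the job is handed in; nothing more can be done
None
```

The cartridge is out of the printer and standing upright on the yellow sheet, and the job is handed in (about 24 s used of 64 s).

- **Lock:** I turned it about 2.44 rad counter-clockwise in a single grasp, past its detent. After letting go, its wing lay at 7.1°, in line with the printer's own angle, with the white tip at the green dot. The final pictures show it still there.
- **Lift:** I took the cartridge straight up by its handle. The gripper carried about 7 N, and the cartridge's top tilted less than 1% against the tool.
- **Set-down:** I lowered it in sub-millimetre steps until the sheet took the weight, then opened the gripper.
- **Position:** In the final pictures the cartridge spans about x 0.392 to 0.647 m, against roughly 0.37 to 0.67 m for the sheet. The clearance at each end is about 2 cm.
- **Bystanders:** The brush, mug, stapler and plate were found within about 5 mm of where they started, which is close to the measuring accuracy. The pen was not found by the network in the last picture from above, where the arm covers it. In the last scene picture it looks unmoved.
- **Disagreements:** The wrist camera placed the lock's axis 2–3 mm off from where the contact forces put it. I corrected for this during the turn, and side forces stayed under 10 N. In the last top picture the network put the white tip about 11 mm further out than the scene picture did, but both put it at the open mark.

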